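# Pack the bored pump fittings into the caddy

## Task

Pack the pump repair caddy: put the four bored fittings (large collar, small collar, square block, oblong block) into it, each standing flat on the floor of the well whose outline and size match it, bores upright. The two solid plugs without a bore look alike but do not belong: leave them where they stand.

Things in the scene. Friction and masses are not known exactly. Their poses are not given: they have to be found in the camera images.
- collar_large_mid (a point): Large bored collar: an upright bare-aluminium ring, 54 mm outside diameter, 44 mm tall, with a 28 mm bore right through it. Loose, standing on the shelf. The point is its centre, half-way up (22 mm above its underside); z up along the bore.
- collar_small_mid (a point): Small bored collar: an upright bare-aluminium ring, 34 mm outside diameter, 44 mm tall, 18 mm bore. Loose, standing. The point is its centre, half-way up (22 mm); z up along the bore.
- block_square_mid (a point): Square bored block: bare aluminium, 42 x 42 mm, 44 mm tall, one upright 24 mm bore through the middle. Loose, standing with the bore upright. The point is its centre, half-way up (22 mm); x and y square to its sides, z up.
- block_oblong_mid (a point): Oblong bored block: bare aluminium, 70 mm long (its x) by 36 mm wide (its y), 44 mm tall, two upright 20 mm bores. Loose, standing with the bores upright. The point is its centre, half-way up (22 mm); z up.
- plug_round_mid (a point): Solid round plug, a look-alike that does not belong: same aluminium, 54 mm diameter, 44 mm tall, like the large collar but with no bore. Loose. The point is its centre, half-way up (22 mm); z up.
- plug_square_mid (a point): Solid square plug, a look-alike that does not belong: same aluminium, 42 x 42 x 44 mm tall, like the square block but with no bore. Loose. The point is its centre, half-way up (22 mm); x and y square to its sides, z up.
- well_round_large_floor (a point): Large round well, 76 mm inside diameter; a dark wooden rim 4 mm thick stands 7 mm above its floor, so a part gripped in its upper half keeps the fingers above the rim. One of four wells in a 2 x 2 group in the fixed, low wooden caddy, pitch 104 mm along x by 87 mm along y; which well is at which place varies. The point is the centre of the well's floor, 9 mm above the shelf; x and y along the caddy's sides, z up.
- well_round_small_floor (a point): Small round well, 56 mm inside diameter; a dark wooden rim 4 mm thick stands 7 mm above its floor, so a part gripped in its upper half keeps the fingers above the rim. One of four wells in a 2 x 2 group in the fixed, low wooden caddy, pitch 104 mm along x by 87 mm along y; which well is at which place varies. The point is the centre of the well's floor, 9 mm above the shelf; x and y along the caddy's sides, z up.
- well_square_floor (a point): Square well, 64 x 64 mm inside; a dark wooden rim 4 mm thick stands 7 mm above its floor, so a part gripped in its upper half keeps the fingers above the rim. One of four wells in a 2 x 2 group in the fixed, low wooden caddy, pitch 104 mm along x by 87 mm along y; which well is at which place varies. The point is the centre of the well's floor, 9 mm above the shelf; x and y along the caddy's sides, z up.
- well_oblong_floor (a point): Oblong well, 92 mm (its x) by 58 mm (its y) inside; a dark wooden rim 4 mm thick stands 7 mm above its floor, so a part gripped in its upper half keeps the fingers above the rim. One of four wells in a 2 x 2 group in the fixed, low wooden caddy, pitch 104 mm along x by 87 mm along y; which well is at which place varies. The point is the centre of the well's floor, 9 mm above the shelf; x and y along the caddy's sides, z up.
There are look-alikes about, which are no part of the job. What is shaped like the part that bears block_square_mid but brown or orange is not meant.

How it is judged:
At the end, for the whole second after the job is handed in: Each bored fitting stands at rest, released, upright within 0.1 rad and flat on the floor (within 4 mm) of its own well, its centre within 18 mm of the well's centre, which anywhere inside the rim meets; both solid plugs stand upright within 20 mm of where they started (horizontal distance between collar_large_mid and well_round_large_floor below 0.018 m and z of collar_large_mid in the frame of well_round_large_floor between 0.017 and 0.026 m and angle between each of collar_large_mid, collar_small_mid, block_square_mid, block_oblong_mid, plug_round_mid, plug_square_mid's own z axis and vertical below 0.1 rad and linear speed of each of collar_large, collar_small, block_square, block_oblong below 0.02 m/s and angular speed of each of collar_large, collar_small, block_square, block_oblong below 0.2 rad/s and horizontal distance between collar_small_mid and well_round_small_floor below 0.018 m and z of collar_small_mid in the frame of well_round_small_floor between 0.017 and 0.026 m and horizontal distance between block_square_mid and well_square_floor below 0.018 m and z of block_square_mid in the frame of well_square_floor between 0.017 and 0.026 m and horizontal distance between block_oblong_mid and well_oblong_floor below 0.018 m and z of block_oblong_mid in the frame of well_oblong_floor between 0.017 and 0.026 m and distance of each of plug_round_mid, plug_square_mid from where it was at the start of the episode below 0.02 m); the robot touches nothing.
It fails at once if the solid round plug is moved by more than 20 mm (distance of plug_round_mid from where it was at the start of the episode above 0.02 m).
It fails at once if the solid square plug is moved by more than 20 mm (distance of plug_square_mid from where it was at the start of the episode above 0.02 m).
It also fails if it takes over 96 s, if anything falls off the work surface, if the arm or the gripper's body presses on something with over 40 N, if the wrist force passes 120 N, or if a joint passes its speed limit or range.

## Robot

A 6-joint arm with a two-finger parallel gripper is mounted at the origin on the work surface. World frame = base frame: x ahead of the robot, y to its left, z up, the work surface at z = 0. Lengths are in m, angles in rad, forces in N, time in s.
With the tool pointing down it reaches from about 0.325 to 0.85 m from the base axis. Payload 15.5 kg.
Tool frame: the origin (TCP) lies midway between the tips of the shut fingers; the grasp point (between the pads) lies 19 mm behind it; z points along the fingers, y is the line along which they close (so a half turn about z gives the same grasp; the last joint's range is limited). The gripper opens to 91 mm and grips with 3 to 60 N. Pads are 32 mm wide; open, the fingers measure 118 mm over their backs; the gripper's body (76 mm by 178 mm) begins 60 mm behind the grasp point.
Start: joints at [1.179, 0.494, 1.345, -0, 1.302, -0.096], TCP at [0.182, 0.598, 0.214] pointing down, gripper open.
Joint ranges: [-2.91, 2.91], [-0.82, 2.16], [0.22, 2.67], [-1.22, 4.37], [0.12, 2.79], [-3.08, 3.08]. Speed limits (rad/s): [1.89, 1.89, 2.57, 3.01, 3.01, 3.01].

## Interface

Orientations are given as [roll, pitch, yaw] about the fixed x, y, z axes, in that order (R = Rz(yaw) Ry(pitch) Rx(roll)).
In Python, from rig import manip gives the robot as it stands.
- The arm moves only by the tool carry_out, never from a script. Its argument "increments" is a list of rows, each a list of 4 numbers: the shift along the tool's x, y, z in units of 30 mm (1.0 is 30 mm), then the turn about the tool's z in units of 5 degrees (1.0 is 5 degrees). In form: [[x, y, z, yaw], ...]. A call has 1 to 12 rows; each row shifts and turns the commanded pose from where the row before left it, along the tool's axes as they then stand; what a row does not reach is not made up. A row lasts 1/12 s, in which the tool goes at most 41.7 mm and 7.16 degrees, less where a joint would pass 70% of its speed; a pose out of reach is approached as far as the arm can. A call is refused whole if a number of a shift passes 1 or a number of a turn 1, either way. A call with a gripper value outside its range is refused whole. "fingers" is the closure, from 0 (fully open) to 1 (shut), set as the call begins (left out, the last holds). The fingers move at their own pace and stop on an object; the grip force is fixed at half the most. Time passes only in rows, so rows that do not move let the fingers close. It gives the time, the measured TCP pose, the force, the opening and the grip force at its end, in the units of the state.
- manip.read_state(): the state, without advancing time (a new reading comes with each control period).
- manip.capture(name): name is "scene" or "top"; returns the picture (384x512x3 uint8, red, green, blue); there is no depth.
- manip.camera_info(name): a dict with "fx", "fy", "cx", "cy" (pixels), "R" (3x3) and "t" (3): a world point X has camera coordinates R X + t. Camera axes: x right, y down, z forward; pixel columns grow to the right and rows downward; lengths in m; the calibration is good to about 2 mm. A picture is of the moment at which its call begins. camera_info takes no time and is no camera call.
- manip.close_job(): hands the job in; it is judged then, once.
The state is a dict: "time_s": time; "q": joint angles; "qd": joint speeds; "effort": joint torques, N m; "ee_pos": TCP position; "tool_rot": TCP orientation; "ft_force": force on the tool from outside, world axes, zero at the start; "moment": the same for the moment, N m; "width": finger opening in m; "grasp_force": force on a finger pad.
Only numpy, scipy, OpenCV 4.12 (cv2) and the standard library are available. Lean on these libraries where they do the work, as an engineer would, in place of code of your own. Each camera call takes 0.05 s, during which the arm holds its last target. There are 200 camera calls.

## Working session

There is one attempt and no reset: what is moved stays moved. The work goes in short steps, Python scripts to look and compute and a tool call to move; the robot and the scene stay as the last step left them, time stands still between calls to the robot, and variables do not carry over. Pictures are saved under pics/ and viewed, at most 14 in all, crops included, and the job is handed in when it is done.

Besides the shell and the picture viewer there is one more tool, called after "Call:" as a command line: name --pt "numbers of a row" for each row, then --argument value for the rest. carry_out: Moves the arm, as the interface text tells. Its arguments: {"type":"object","properties":{"increments":{"type":"array","items":{"type":"array","items":{"type":"number"}}},"fingers":{"type":"number"}},"required":["increments"]}

```bash
mkdir -p pics
python3 - <<'E'
from rig import manip
import cv2
for n in("top","scene"):
    cv2.imwrite(f"pics/{n}0.png",cv2.resize(manip.capture(n)[:,:,::-1],(800,600),interpolation=cv2.INTER_CUBIC))
    c=manip.camera_info(n);print(c)
s=manip.read_state();print(s)
E
```

```text
{'fx': 362.2184327680117, 'fy': 362.2184327680117, 'cx': 257.5628018472111, 'cy': 196.85547614046266, 'R': array([[ 0.02643842, -0.99954273, -0.01467452],
       [-0.9948081 , -0.02486438, -0.0986844 ],
       [ 0.09827441,  0.0172074 , -0.99501058]]), 't': array([-0.05688533,  0.49413536,  0.85046408])}
{'fx': 349.5133001843988, 'fy': 349.5133001843988, 'cx': 251.3413090776248, 'cy': 188.59996403581994, 'R': array([[ 0.72948972,  0.68392225,  0.0097524 ],
       [ 0.58770174, -0.61943648, -0.52048546],
       [-0.34993059,  0.3854203 , -0.85381484]]), 't': array([-0.30631234, -0.28367733,  1.02971263])}
{'time_s': 0.1, 'q': array([ 1.17950821e+00,  4.94159916e-01,  1.34604906e+00,  1.81268049e-05,
        1.30249066e+00, -9.55219022e-02]), 'qd': array([-0.00035096, -0.00054554, -0.00216514, -0.00248255,  0.00138707,
        0.00233077]), 'effort': array([ 5.80733285e-04, -8.80247283e+01, -3.82546091e+01,  7.07944902e-02,
        4.83610423e-02, -1.86358210e-05]), 'ee_pos': array([0.18204836, 0.59755453, 0.21338053]), 'tool_rot': array([-3.14049238e+00, -1.22974030e-04,  2.84582156e+00]), 'ft_force': array([ 0.32299351,  0.77615247, -0.24851174]), 'moment': array([-0.03489035, -0.09801284, -0.05990575]), 'grasp_force': 0.0, 'width': 0.09143122697337615}
```

View pics/top0.png

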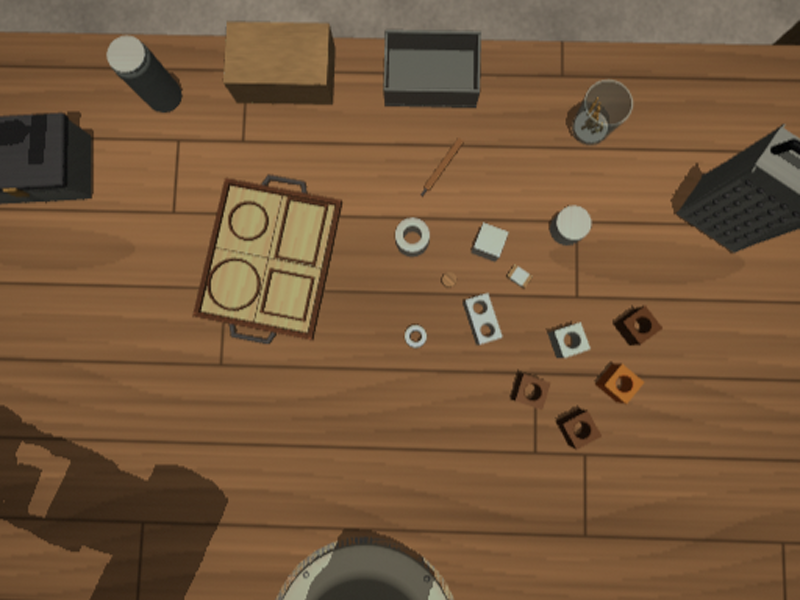

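View pics/scene0.png

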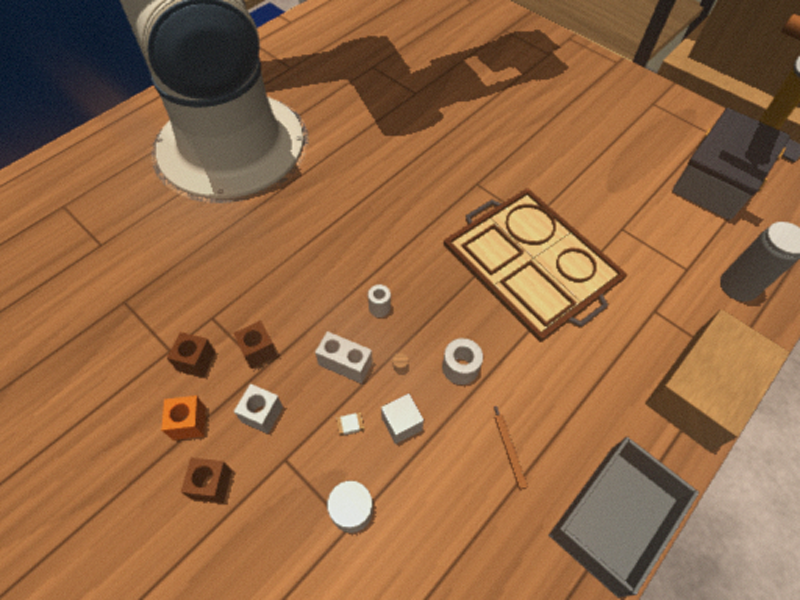

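In the top view:
- The large collar is at (412,236). The bore-less round plug at (573,222) is its look-alike.
- The small collar is at (415,336) and the oblong block at (483,318).
- The bored aluminium square is at (571,340). Its look-alikes are the solid plug (490,240), the brown ones (637,325), (530,390) and (580,428), and the orange one (620,383).
- Caddy wells: small round (248,221), oblong (303,232), large round (235,285), square (288,295).

Next I'll check this in close crops.

Run:
```python
from rig import manip
import cv2
im=manip.capture("top")[:,:,::-1]
cv2.imwrite("pics/raw.png",im)
a=im[130:250,245:405]; cv2.imwrite("pics/c1.png",cv2.resize(a,(800,600),interpolation=cv2.INTER_CUBIC))
a=im[110:222,120:224]; cv2.imwrite("pics/c2.png",cv2.resize(a,None,fx=5,fy=5,interpolation=cv2.INTER_CUBIC))
```

```text
(no output)
```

View pics/c1.png

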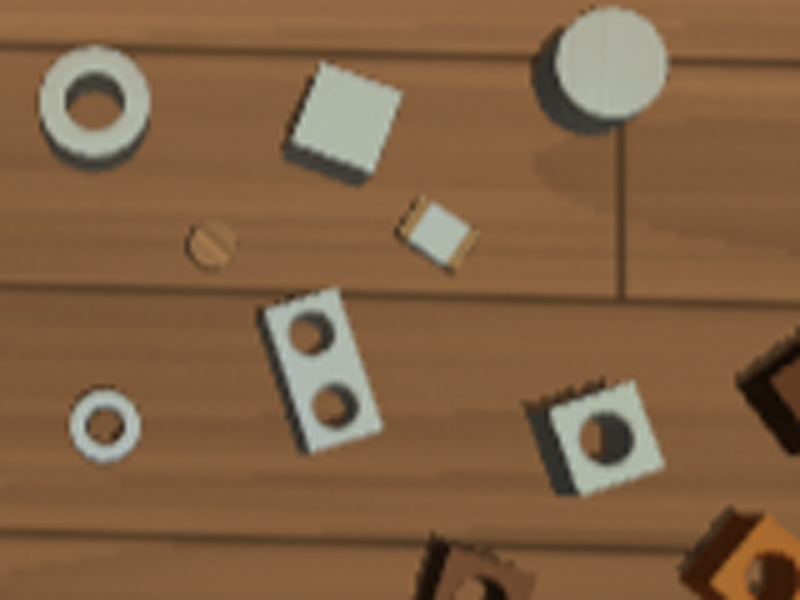

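View pics/c2.png

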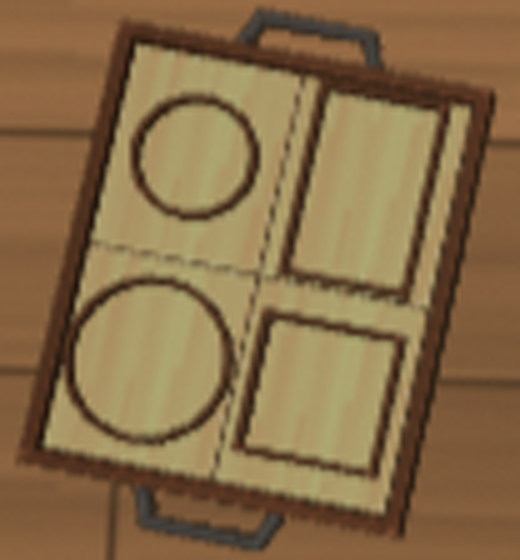

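The crops confirm the choice: bored fittings are at crop (95,101), (105,426), (323,371) and (606,438). Solid plugs are at (346,118) and (612,64). The well centres are clear in the second crop.

```bash
cat > h.py <<'E'
import numpy as np
from rig import manip
def w(u,v,z,cam="top"):
    c=manip.camera_info(cam); R=c["R"]; C=-R.T@c["t"]
    d=R.T@np.array([(u-c["cx"])/c["fx"],(v-c["cy"])/c["fy"],1]); return C+d*(z-C[2])/d[2]
def go(x,y,yaw,z):
    """increments total (units) from the present pose to the target; yaw mod pi"""
    s=manip.read_state(); p=s["ee_pos"]; a=s["tool_rot"][2]
    dx,dy=x-p[0],y-p[1]
    t=np.rad2deg(-((yaw-a+np.pi/2)%np.pi-np.pi/2))/5
    print("t",s["time_s"],"pos",p.round(4),"yaw",round(a,3),"q",s["q"].round(2),"w",round(s["width"],4))
    print("units along present tool x,y,z:",np.round([(dx*np.cos(a)+dy*np.sin(a))/.03,(dx*np.sin(a)-dy*np.cos(a))/.03,(p[2]-z)/.03],3),"turn",round(t,2))
E
python3 - <<'E'
from h import *
o1=(245,130);o2=(120,110)
def f(o,pts,z): return np.array([w(o[0]+a/5-.4,o[1]+b/5-.4,z) for a,b in pts])
for n,p in dict(large=[(95,101)],small=[(105,426)],obl=[(264,312),(339,288),(382,430),(309,453)],sq=[(548,408),(634,381),(664,467),(580,496)],psq=[(322,63),(402,95),(371,173),(292,143)],pround=[(612,64)]).items():
    q=f(o1,p,.044); print(n,q.mean(0).round(4))
    if len(p)>1:
        e=np.diff(np.vstack([q,q[:1]]),axis=0); print(np.linalg.norm(e,axis=1).round(4),np.arctan2(e[:,1],e[:,0]).round(3))
for n,p in dict(wsmall=[(196,156)],wlarge=[(151,360)],wobl=[(313,78),(455,98),(412,300),(280,275)],wsq=[(260,308),(408,335),(380,476),(234,448)],caddy=[(122,22),(495,95),(398,535),(20,462)]).items():
    q=f(o2,p,.016); print(n,q.mean(0).round(4))
    if len(p)>1:
        e=np.diff(np.vstack([q,q[:1]]),axis=0); print(np.linalg.norm(e,axis=1).round(4),np.arctan2(e[:,1],e[:,0]).round(3))
E
```

```text
large [ 0.6068 -0.0559  0.044 ]
small [ 0.4516 -0.0645  0.044 ]
obl [ 0.4804 -0.1664  0.044 ]
[0.0372 0.0697 0.0359 0.0694] [-1.235 -2.838  1.901  0.323]
sq [ 0.4521 -0.2987  0.044 ]
[0.0424 0.0422 0.0416 0.0433] [-1.242 -2.81   1.927  0.35 ]
psq [ 0.6011 -0.176   0.044 ]
[0.041  0.0407 0.04   0.0415] [-1.938  2.781  1.224 -0.338]
pround [ 0.6304 -0.3019  0.044 ]
wsmall [0.63  0.205 0.016]
wlarge [0.5273 0.2218 0.016 ]
wobl [0.6162 0.1201 0.016 ]
[0.0719 0.1036 0.0667 0.1006] [-1.691  2.975  1.406 -0.116]
wsq [0.5138 0.1375 0.016 ]
[0.0745 0.0706 0.0731 0.0701] [-1.728  2.988  1.407 -0.133]
caddy [0.5705 0.1708 0.016 ]
[0.1915 0.2233 0.1894 0.2253] [-1.746  2.966  1.407 -0.167]
```

```bash
python3 -c "
from h import *
go(.607,-.056,2.846,.1)"
```

```text
t 0.15 pos [0.1821 0.5976 0.2135] yaw 2.846 q [ 1.18  0.49  1.35 -0.    1.3  -0.1 ] w 0.0911
units along present tool x,y,z: [-19.9   -16.712   3.783] turn -0.0
```

Call:
carry_out --pt "-0.9 -0.75 0 0" --pt "-0.9 -0.75 0 0" --pt "-0.9 -0.75 0 0" --pt "-0.9 -0.75 0 0" --pt "-0.9 -0.75 0 0" --pt "-0.9 -0.75 0 0" --pt "-0.9 -0.75 0 0" --pt "-0.9 -0.75 0 0" --pt "-0.9 -0.75 0 0" --pt "-0.9 -0.75 0 0" --pt "-0.9 -0.75 0 0" --fingers 0

```text
time_s: 1.07
ee_pos: [0.3947, 0.273, 0.2139]
tool_rot: [-3.142, -0.0, 2.846]
ft_force: [0.7, 0.5, -0.6]
width: 0.0911
grasp_force: 0.0
```

Call:
carry_out --pt "-0.9 -0.75 0.3 0" --pt "-0.9 -0.75 0.3 0" --pt "-0.9 -0.75 0.3 0" --pt "-0.9 -0.75 0.3 0" --pt "-0.9 -0.75 0.3 0" --pt "-0.9 -0.75 0.3 0" --pt "-0.9 -0.75 0.3 0" --pt "-0.9 -0.75 0.3 0" --pt "-0.9 -0.75 0.3 0" --pt "-0.9 -0.75 0.3 0" --pt "-0.9 -0.75 0.3 0" --pt "0 0 0 0"

```text
time_s: 2.07
ee_pos: [0.6086, -0.0538, 0.1131]
tool_rot: [-3.141, 0.001, 2.843]
ft_force: [-1.0, -0.7, -0.3]
width: 0.0913
grasp_force: 0.0
```

```bash
python3 -c "
from h import *
go(.607,-.056,2.846,.02)"
```

```text
t 2.0667 pos [ 0.6086 -0.0538  0.1131] yaw 2.843 q [-0.19  0.58  1.49 -0.    1.07 -1.46] w 0.0913
units along present tool x,y,z: [ 0.03  -0.087  3.104] turn -0.04
```

Call:
carry_out --pt "0 -0.08 0.7 0" --pt "0 0 0.7 0" --pt "0 0 0.6 0" --pt "0 0 0.5 0" --pt "0 0 0.4 0" --pt "0 0 0.2 0" --pt "0 0 0 0"

```text
time_s: 2.65
ee_pos: [0.6047, -0.0509, 0.0207]
tool_rot: [-3.141, -0.002, 2.846]
ft_force: [-0.1, 0.5, -0.2]
width: 0.0913
grasp_force: 0.0
```

Call:
carry_out --pt "0 0 0 0" --pt "0 0 0 0" --pt "0 0 0 0" --pt "0 0 0 0" --pt "0 0 0 0" --pt "0 0 0 0" --pt "0 0 0 0" --pt "0 0 0 0" --fingers 1

```text
time_s: 3.32
ee_pos: [0.6056, -0.0513, 0.0223]
tool_rot: [-3.141, 0.001, 2.846]
ft_force: [-1.6, -1.9, 5.4]
width: 0.0534
grasp_force: 30.0
```

Call:
carry_out --pt "0 0 0 0" --pt "0 0 -0.3 0" --pt "0 0 -0.6 0" --pt "0 0 -0.8 0" --pt "0 0 -0.8 0" --pt "0 0 -0.5 0" --pt "0 0 0 0"

```text
time_s: 3.9
ee_pos: [0.607, -0.0513, 0.1155]
tool_rot: [3.141, 0.005, 2.846]
ft_force: [1.3, -0.1, -1.9]
width: 0.0533
grasp_force: 30.0
```

```bash
python3 -c "
from h import *
go(.5273,.2218,2.846,.03)"
```

```text
t 3.9 pos [ 0.607  -0.0513  0.1155] yaw 2.846 q [-0.18  0.58  1.5   0.    1.06 -1.46] w 0.0533
units along present tool x,y,z: [5.195 7.932 2.849] turn -0.0
```

Call:
carry_out --pt "0.3 0.4 0 0" --pt "0.6 0.9 0 0" --pt "0.6 0.9 0 0" --pt "0.6 0.9 0 0" --pt "0.6 0.9 0 0" --pt "0.6 0.9 0 0" --pt "0.6 0.9 0 0" --pt "0.6 0.9 0 0" --pt "0.4 0.8 0 0" --pt "0.3 0.4 0 0" --pt "0 0 0 0" --pt "0 0 0 0"

```text
time_s: 4.9
ee_pos: [0.524, 0.2218, 0.111]
tool_rot: [-3.141, -0.001, 2.848]
ft_force: [-0.2, -0.5, -1.8]
width: 0.0538
grasp_force: 30.0
```

```bash
python3 -c "
from h import *
go(.5273,.2218,2.846,.03)"
```

```text
t 4.9 pos [0.524  0.2218 0.111 ] yaw 2.848 q [ 0.3   0.54  1.6   0.    1.01 -0.98] w 0.0538
units along present tool x,y,z: [-0.104  0.031  2.7  ] turn 0.02
```

Call:
carry_out --pt "-0.1 0 0.5 0" --pt "0 0 0.6 0" --pt "0 0 0.6 0" --pt "0 0 0.4 0" --pt "0 0 0.3 0" --pt "0 0 0.15 0" --pt "0 0 0.1 0" --pt "0 0 0 0" --pt "0 0 0 0"

```text
time_s: 5.65
ee_pos: [0.5284, 0.2202, 0.0328]
tool_rot: [3.141, 0.0, 2.846]
ft_force: [0.3, -0.5, -2.4]
width: 0.053
grasp_force: 30.0
```

```bash
python3 -c "
from h import *
go(.5273,.2218,2.846,.03)"
```

```text
t 5.65 pos [0.5284 0.2202 0.0328] yaw 2.846 q [ 0.29  0.65  1.65 -0.    0.84 -0.98] w 0.053
units along present tool x,y,z: [0.051 0.042 0.094] turn -0.0
```

Call:
carry_out --pt "0 0 0.05 0" --pt "0 0 0 0" --pt "0 0 0 0"

```text
time_s: 5.9
ee_pos: [0.5286, 0.2203, 0.0314]
tool_rot: [3.141, 0.001, 2.846]
ft_force: [1.5, -0.2, 0.7]
width: 0.0533
grasp_force: 30.0
```

Call:
carry_out --pt "0 0 0 0" --pt "0 0 0 0" --pt "0 0 0 0" --pt "0 0 0 0" --pt "0 0 -0.2 0" --pt "0 0 -0.6 0" --pt "0 0 -0.8 0" --pt "0 0 -0.8 0" --pt "0 0 -0.5 0" --pt "0 0 0 0" --fingers 0.2

```text
time_s: 6.73
ee_pos: [0.5297, 0.2208, 0.1214]
tool_rot: [3.139, 0.004, 2.846]
ft_force: [0.1, 0.3, 0.4]
width: 0.073
grasp_force: 0.0
```

```bash
python3 -c "
from h import *
go(.4516,-.0645,2.846,.02)"
```

```text
t 6.7333 pos [0.5297 0.2208 0.1214] yaw 2.846 q [ 0.29  0.53  1.58  0.    1.03 -0.98] w 0.073
units along present tool x,y,z: [-0.28  -9.855  3.381] turn -0.0
```

Call:
carry_out --pt "0 -0.6 0 0" --pt "0 -0.9 0 0" --pt "0 -0.9 0 0" --pt "0 -0.9 0 0" --pt "0 -0.9 0 0" --pt "0 -0.9 0 0" --pt "0 -0.9 0 0" --pt "0 -0.9 0 0" --pt "0 -0.9 0 0" --pt "-0.2 -0.9 0 0" --pt "-0.1 -0.8 0 0" --pt "0 -0.35 0 0"

```text
time_s: 7.73
ee_pos: [0.4502, -0.0673, 0.1177]
tool_rot: [-3.141, -0.0, 2.844]
ft_force: [0.4, -0.2, -0.4]
width: 0.0734
grasp_force: 0.0
```

Call:
carry_out --pt "0 0 0 0" --pt "0 0 0.5 0" --pt "0 0 0.6 0" --pt "0 0 0.4 0" --pt "0 0 0 0" --pt "0 0 0 0"

```text
time_s: 8.23
ee_pos: [0.4503, -0.0641, 0.0726]
tool_rot: [3.141, -0.002, 2.846]
ft_force: [0.2, 0.6, 0.1]
width: 0.0728
grasp_force: 0.0
```

```bash
python3 -c "
from h import *
go(.4516,-.0645,2.846,.02)
import cv2
im=manip.capture('top')[:,:,::-1]
cv2.imwrite('pics/a1.png',cv2.resize(im[100:250,120:320],(800,600),interpolation=cv2.INTER_CUBIC))"
```

```text
t 8.2333 pos [ 0.4503 -0.0641  0.0726] yaw 2.846 q [-0.27  0.48  1.91  0.    0.75 -1.55] w 0.0728
units along present tool x,y,z: [-0.047  0.     1.755] turn 0.01
```

View pics/a1.png

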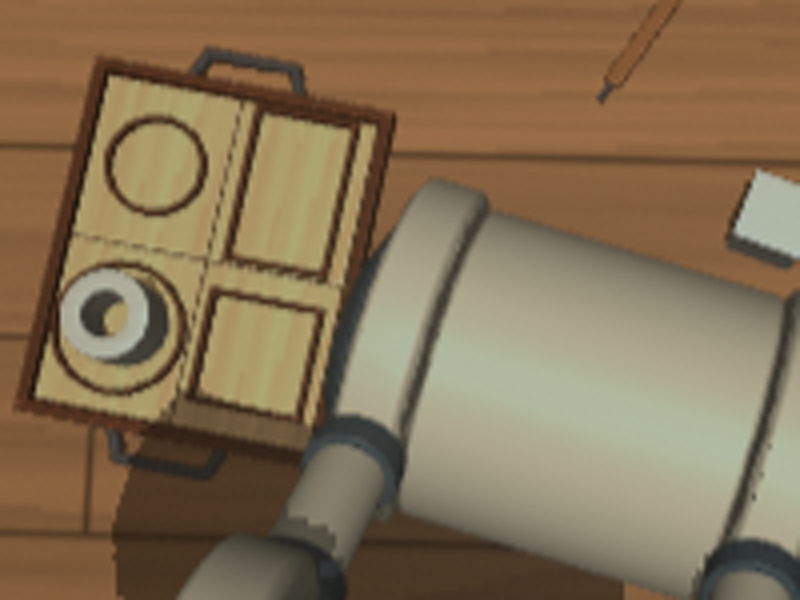

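The large collar stands in the large round well, with its top at crop (104,315) against the ring centre at (119,328). I'll check its offset while going on.

Call:
carry_out --pt "0 0 0.5 0" --pt "0 0 0.6 0" --pt "0 0 0.4 0" --pt "0 0 0.2 0" --pt "0 0 0 0" --pt "0 0 0 0"

```text
time_s: 8.78
ee_pos: [0.4509, -0.065, 0.0225]
tool_rot: [3.142, 0.0, 2.846]
ft_force: [0.0, -0.5, 0.6]
width: 0.0732
grasp_force: 0.0
```

Call:
carry_out --pt "0 0 0 0" --pt "0 0 0 0" --pt "0 0 0 0" --pt "0 0 0 0" --pt "0 0 0 0" --pt "0 0 0 0" --pt "0 0 0 0" --pt "0 0 0 0" --fingers 1

```text
time_s: 9.45
ee_pos: [0.4507, -0.0651, 0.022]
tool_rot: [-3.142, 0.0, 2.846]
ft_force: [-0.1, 0.7, 4.5]
width: 0.0334
grasp_force: 30.0
```

Call:
carry_out --pt "0 0 0 0" --pt "0 0 -0.3 0" --pt "0 0 -0.6 0" --pt "0 0 -0.8 0" --pt "0 0 -0.9 0" --pt "0 0 -0.9 0" --pt "0 0 -0.5 0" --pt "0 0 0 0" --pt "0 0 0 0"

```text
time_s: 10.2
ee_pos: [0.4509, -0.0652, 0.1428]
tool_rot: [3.142, 0.002, 2.846]
ft_force: [0.1, 0.3, -1.5]
width: 0.0337
grasp_force: 30.0
```

```bash
python3 -c "
from h import *
print(w(120+104/4-.4,100+315/4-.4,.053))
go(.63,.205,2.846,.03)"
```

```text
[0.52978729 0.22028966 0.053     ]
t 10.2 pos [ 0.4509 -0.0652  0.1428] yaw 2.846 q [-0.27  0.36  1.84  0.    0.94 -1.55] w 0.0337
units along present tool x,y,z: [-3.086 10.355  3.759] turn -0.0
```

Call:
carry_out --pt "-0.1 0.5 0 0" --pt "-0.3 0.95 0 0" --pt "-0.3 0.95 0 0" --pt "-0.3 0.95 0 0" --pt "-0.3 0.95 0 0" --pt "-0.3 0.95 0 0" --pt "-0.3 0.95 0 0" --pt "-0.3 0.95 0 0" --pt "-0.3 0.95 0 0" --pt "-0.3 0.95 0 0" --pt "-0.3 0.9 0 0" --pt "0 0.4 0 0"

```text
time_s: 11.2
ee_pos: [0.6313, 0.2073, 0.1401]
tool_rot: [-3.142, -0.001, 2.847]
ft_force: [-1.3, -0.1, -0.4]
width: 0.0334
grasp_force: 30.0
```

Call:
carry_out --pt "0 0 0 0" --pt "0 0 0.5 0" --pt "0 0 0.6 0" --pt "0 0 0.6 0" --pt "0 0 0.4 0" --pt "0 0 0 0" --pt "0 0 0 0"

```text
time_s: 11.78
ee_pos: [0.6293, 0.2042, 0.0784]
tool_rot: [-3.141, -0.002, 2.845]
ft_force: [0.0, -0.0, -0.2]
width: 0.0339
grasp_force: 30.0
```

```bash
python3 -c "
from h import *
go(.63,.205,2.846,.0315)"
```

```text
t 11.7833 pos [0.6293 0.2042 0.0784] yaw 2.845 q [ 0.22  0.69  1.38 -0.    1.07 -1.05] w 0.0339
units along present tool x,y,z: [-0.013  0.033  1.562] turn -0.01
```

Call:
carry_out --pt "0 0 0.5 0" --pt "0 0 0.5 0" --pt "0 0 0.3 0" --pt "0 0 0.15 0" --pt "0 0 0.1 0" --pt "0 0 0 0" --pt "0 0 0 0"

```text
time_s: 12.37
ee_pos: [0.6304, 0.2049, 0.0331]
tool_rot: [3.141, 0.001, 2.846]
ft_force: [0.7, 0.5, -1.1]
width: 0.0337
grasp_force: 30.0
```

Call:
carry_out --pt "0 0 0 0" --pt "0 0 0 0" --pt "0 0 0 0" --pt "0 0 0 0" --pt "0 0 -0.2 0" --pt "0 0 -0.6 0" --pt "0 0 -0.8 0" --pt "0 0 -0.8 0" --pt "0 0 -0.5 0" --pt "0 0 0 0" --fingers 0.35

```text
time_s: 13.2
ee_pos: [0.6319, 0.2053, 0.1235]
tool_rot: [3.139, 0.005, 2.846]
ft_force: [0.5, 0.3, 0.6]
width: 0.0595
grasp_force: 0.0
```

Call:
carry_out --pt "0 0 0 -1" --pt "0 0 0 -1" --pt "0 0 0 -1" --pt "0 0 0 -1" --pt "0 0 0 -1" --pt "0 0 0 -1" --pt "0 0 0 -0.98" --pt "0 0 0 0"

```text
time_s: 13.87
ee_pos: [0.6298, 0.2048, 0.1191]
tool_rot: [3.142, -0.001, -2.824]
ft_force: [0.1, 0.3, 0.1]
width: 0.0592
grasp_force: 0.0
```

```bash
python3 -c "
from h import *
go(.4804,-.1664,3.455,.02)"
```

```text
t 13.8667 pos [0.6298 0.2048 0.1191] yaw -2.824 q [ 0.22  0.64  1.35 -0.    1.15 -1.66] w 0.0592
units along present tool x,y,z: [  8.597 -10.197   3.303] turn 0.05
```

Call:
carry_out --pt "0.4 -0.5 0 0" --pt "0.8 -0.95 0 0" --pt "0.8 -0.95 0 0" --pt "0.8 -0.95 0 0" --pt "0.8 -0.95 0 0" --pt "0.8 -0.95 0 0" --pt "0.8 -0.95 0 0" --pt "0.8 -0.95 0 0" --pt "0.8 -0.95 0 0" --pt "0.8 -0.95 0 0" --pt "0.7 -0.8 0 0" --pt "0.3 -0.35 0 0"

```text
time_s: 14.87
ee_pos: [0.4774, -0.1688, 0.1194]
tool_rot: [-3.141, -0.0, -2.834]
ft_force: [0.5, -0.0, 0.1]
width: 0.0594
grasp_force: 0.0
```

Call:
carry_out --pt "0 0 0 0" --pt "0 0 0.5 0" --pt "0 0 0.6 0" --pt "0 0 0.4 0" --pt "0 0 0 0" --pt "0 0 0 0"

```text
time_s: 15.37
ee_pos: [0.4788, -0.1651, 0.0742]
tool_rot: [3.141, -0.001, -2.829]
ft_force: [0.1, -0.2, 0.7]
width: 0.0592
grasp_force: 0.0
```

```bash
python3 -c "
from h import *
go(.4804,-.1664,3.455,.021)
import cv2
im=manip.capture('scene')[:,:,::-1]
cv2.imwrite('pics/a2.png',cv2.resize(im[90:300,90:420],(800,509),interpolation=cv2.INTER_CUBIC))"
```

```text
t 15.3667 pos [ 0.4788 -0.1651  0.0742] yaw -2.829 q [-0.45  0.52  1.79  0.    0.83 -2.33] w 0.0592
units along present tool x,y,z: [-0.035 -0.058  1.773] turn -0.01
```

View pics/a2.png

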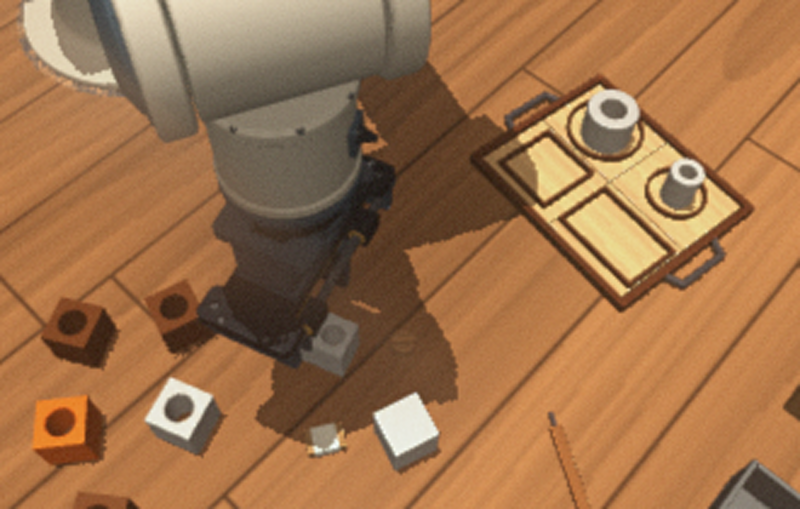

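Both collars stand in their wells, at crop (611,120) and (684,183). The gripper straddles the oblong block at (335,340). I'll go down and grip.

Call:
carry_out --pt "0 -0.05 0.5 0" --pt "0 0 0.5 0" --pt "0 0 0.4 0" --pt "0 0 0.25 0" --pt "0 0 0.1 0" --pt "0 0 0 0" --pt "0 0 0 0"

```text
time_s: 16.0
ee_pos: [0.4798, -0.1673, 0.0225]
tool_rot: [-3.141, 0.001, -2.828]
ft_force: [0.0, 0.3, 0.2]
width: 0.0596
grasp_force: 0.0
```

Call:
carry_out --pt "0 0 0 0" --pt "0 0 0 0" --pt "0 0 0 0" --pt "0 0 0 0" --pt "0 0 0 0" --pt "0 0 0 0" --pt "0 0 0 0" --fingers 1

```text
time_s: 16.58
ee_pos: [0.4795, -0.1673, 0.0222]
tool_rot: [-3.141, 0.0, -2.828]
ft_force: [-1.1, 1.3, 6.3]
width: 0.0356
grasp_force: 29.9
```

Call:
carry_out --pt "0 0 0 0" --pt "0 0 -0.3 0" --pt "0 0 -0.6 0" --pt "0 0 -0.8 0" --pt "0 0 -0.9 0" --pt "0 0 -0.8 0" --pt "0 0 -0.4 0" --pt "0 0 0 0"

```text
time_s: 17.25
ee_pos: [0.4806, -0.1678, 0.1388]
tool_rot: [-3.139, 0.003, -2.828]
ft_force: [0.9, -0.3, -1.8]
width: 0.0358
grasp_force: 29.9
```

Call:
carry_out --pt "0 0 0 1" --pt "0 0 0 1" --pt "0 0 0 1" --pt "0 0 0 1" --pt "0 0 0 1" --pt "0 0 0 0.4" --pt "0 0 0 0" --pt "0 0 0 0"

```text
time_s: 17.92
ee_pos: [0.479, -0.167, 0.1353]
tool_rot: [3.141, -0.001, 2.985]
ft_force: [-0.3, -0.0, -2.2]
width: 0.036
grasp_force: 29.9
```

```bash
python3 -c "
from h import *
go(.6165,.1203,-.165,.031)"
```

```text
t 17.9167 pos [ 0.479  -0.167   0.1353] yaw 2.985 q [-0.45  0.43  1.73 -0.    0.99 -1.87] w 0.036
units along present tool x,y,z: [-3.036 10.175  3.477] turn 0.1
```

Call:
carry_out --pt "-0.1 0.5 0 0.1" --pt "-0.3 0.95 0 0" --pt "-0.3 0.95 0 0" --pt "-0.3 0.95 0 0" --pt "-0.3 0.95 0 0" --pt "-0.3 0.95 0 0" --pt "-0.3 0.95 0 0" --pt "-0.3 0.95 0 0" --pt "-0.3 0.95 0 0" --pt "-0.3 0.9 0 0" --pt "-0.24 0.8 0 0" --pt "0 0.35 0 0"

```text
time_s: 18.92
ee_pos: [0.621, 0.1207, 0.1354]
tool_rot: [3.141, 0.001, 2.978]
ft_force: [-1.1, 0.3, -2.5]
width: 0.0358
grasp_force: 29.9
```

Call:
carry_out --pt "0 0 0 0" --pt "0 0 0.5 0" --pt "0 0 0.6 0" --pt "0 0 0.5 0" --pt "0 0 0.3 0" --pt "0 0 0 0" --pt "0 0 0 0"

```text
time_s: 19.5
ee_pos: [0.6194, 0.1174, 0.0789]
tool_rot: [-3.141, -0.001, 2.975]
ft_force: [0.0, 0.7, -1.7]
width: 0.0362
grasp_force: 29.9
```

```bash
python3 -c "
from h import *
go(.6165,.1203,-.165,.0315)"
```

```text
t 19.5 pos [0.6194 0.1174 0.0789] yaw 2.975 q [ 0.09  0.65  1.47 -0.    1.03 -1.31] w 0.0362
units along present tool x,y,z: [0.11  0.08  1.579] turn -0.02
```

Call:
carry_out --pt "0.1 0.08 0.3 0" --pt "0 0 0.5 0" --pt "0 0 0.4 0" --pt "0 0 0.2 0" --pt "0 0 0.1 0" --pt "0 0 0.08 0" --pt "0 0 0 0" --pt "0 0 0 0"

```text
time_s: 20.17
ee_pos: [0.6175, 0.1209, 0.0319]
tool_rot: [3.141, 0.001, 2.975]
ft_force: [-0.5, -0.2, -2.2]
width: 0.0358
grasp_force: 29.9
```

Call:
carry_out --pt "0 0 0 0" --pt "0 0 0 0" --pt "0 0 0 0" --pt "0 0 0 0" --pt "0 0 -0.2 0" --pt "0 0 -0.6 0" --pt "0 0 -0.8 0" --pt "0 0 -0.8 0" --pt "0 0 -0.5 0" --pt "0 0 0 0" --fingers 0.33

```text
time_s: 21.0
ee_pos: [0.619, 0.1211, 0.1224]
tool_rot: [3.14, 0.005, 2.975]
ft_force: [0.5, -0.4, 1.2]
width: 0.0608
grasp_force: 0.0
```

Call:
carry_out --pt "0 0 0 -1" --pt "0 0 0 -1" --pt "0 0 0 -1" --pt "0 0 0 -1" --pt "0 0 0 -1" --pt "0 0 0 -0.8" --pt "0 0 0 0" --pt "0 0 0 0" --fingers 0.29

```text
time_s: 21.67
ee_pos: [0.617, 0.1208, 0.1183]
tool_rot: [3.141, -0.0, -2.804]
ft_force: [-0.5, -0.7, 0.1]
width: 0.065
grasp_force: 0.0
```

```bash
python3 -c "
from h import *
go(.4521,-.2987,3.48,.022)"
```

```text
t 21.6667 pos [0.617  0.1208 0.1183] yaw -2.804 q [ 0.1   0.6   1.44 -0.    1.1  -1.81] w 0.065
units along present tool x,y,z: [  9.812 -11.379   3.21 ] turn -0.01
```

Call:
carry_out --pt "0.4 -0.5 0 0" --pt "0.8 -0.95 0 0" --pt "0.8 -0.95 0 0" --pt "0.8 -0.95 0 0" --pt "0.8 -0.95 0 0" --pt "0.8 -0.95 0 0" --pt "0.8 -0.95 0 0" --pt "0.8 -0.95 0 0" --pt "0.8 -0.95 0 0" --pt "0.8 -0.95 0 0" --pt "0.8 -0.9 0 0" --pt "0.8 -0.9 0 0"

```text
time_s: 22.67
ee_pos: [0.4643, -0.2796, 0.1185]
tool_rot: [-3.142, 0.0, -2.805]
ft_force: [0.9, 0.7, 0.6]
width: 0.0647
grasp_force: 0.0
```

Call:
carry_out --pt "0.6 -0.55 0 0" --pt "0 0 0 0" --pt "0 0 0.4 0" --pt "0 0 0.5 0" --pt "0 0 0.4 0" --pt "0 0 0 0" --pt "0 0 0 0"

```text
time_s: 23.25
ee_pos: [0.4536, -0.299, 0.0793]
tool_rot: [3.14, -0.001, -2.803]
ft_force: [-0.2, -0.5, 0.0]
width: 0.0649
grasp_force: 0.0
```

```bash
python3 -c "
from h import *
go(.4521,-.2987,3.48,.0215)
import cv2
im=manip.capture('top')[:,:,::-1]
cv2.imwrite('pics/a3.png',cv2.resize(im[100:310,120:420],(800,560),interpolation=cv2.INTER_CUBIC))"
```

```text
t 23.25 pos [ 0.4536 -0.299   0.0793] yaw -2.803 q [-0.69  0.55  1.69  0.    0.9  -2.6 ] w 0.0649
units along present tool x,y,z: [0.045 0.027 1.927] turn -0.0
```

View pics/a3.png

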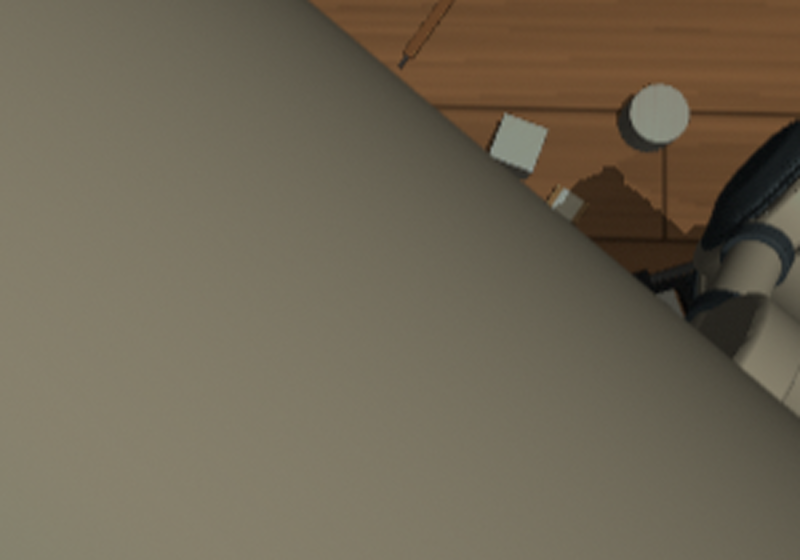

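The arm hides most of this view. Both plugs are untouched, at (518,143) and (658,113). The measured pose matches the target, so I'll go down.

Call:
carry_out --pt "0 0 0.4 0" --pt "0 0 0.5 0" --pt "0 0 0.4 0" --pt "0 0 0.3 0" --pt "0 0 0.2 0" --pt "0 0 0.1 0" --pt "0 0 0 0" --pt "0 0 0 0"

```text
time_s: 23.97
ee_pos: [0.4541, -0.2997, 0.0229]
tool_rot: [-3.141, 0.0, -2.802]
ft_force: [0.3, 0.8, -0.5]
width: 0.0647
grasp_force: 0.0
```

Call:
carry_out --pt "0 0 0 0" --pt "0 0 0 0" --pt "0 0 0 0" --pt "0 0 0 0" --pt "0 0 0 0" --pt "0 0 0 0" --pt "0 0 0 0" --fingers 1

```text
time_s: 24.55
ee_pos: [0.4539, -0.2995, 0.0228]
tool_rot: [-3.141, 0.0, -2.802]
ft_force: [0.6, 1.4, 5.8]
width: 0.0416
grasp_force: 30.0
```

Call:
carry_out --pt "0 0 0 0" --pt "0 0 -0.3 0" --pt "0 0 -0.6 0" --pt "0 0 -0.8 0" --pt "0 0 -0.9 0" --pt "0 0 -0.8 0" --pt "0 0 -0.4 0" --pt "0 0 0 0"

```text
time_s: 25.22
ee_pos: [0.455, -0.3005, 0.1396]
tool_rot: [-3.137, 0.002, -2.802]
ft_force: [-0.1, -0.6, -2.0]
width: 0.0417
grasp_force: 30.0
```

Call:
carry_out --pt "0 0 0 1" --pt "0 0 0 1" --pt "0 0 0 1" --pt "0 0 0 1" --pt "0 0 0 1" --pt "0 0 0 0.8" --pt "0 0 0 0" --pt "0 0 0 0"

```text
time_s: 25.88
ee_pos: [0.4535, -0.2993, 0.1359]
tool_rot: [3.141, -0.001, 2.977]
ft_force: [0.2, -0.3, -1.3]
width: 0.0419
grasp_force: 30.0
```

```bash
python3 -c "
from h import *
go(.5138,.1375,-.165,.031)"
```

```text
t 25.8833 pos [ 0.4535 -0.2993  0.1359] yaw 2.977 q [-0.69  0.47  1.64 -0.    1.03 -2.1 ] w 0.0419
units along present tool x,y,z: [ 0.399 14.692  3.496] turn 0.01
```

Call:
carry_out --pt "0 0.5 0 0" --pt "0 0.9 0 0" --pt "0 0.9 0 0" --pt "0 0.9 0 0" --pt "0 0.9 0 0" --pt "0 0.9 0 0" --pt "0 0.9 0 0" --pt "0 0.9 0 0" --pt "0 0.9 0 0" --pt "0 0.9 0 0" --pt "0.2 0.9 0 0" --pt "0.2 0.9 0 0"

```text
time_s: 26.88
ee_pos: [0.4934, 0.0119, 0.1363]
tool_rot: [3.142, -0.0, 2.977]
ft_force: [0.8, 0.2, -2.8]
width: 0.0418
grasp_force: 30.0
```

Call:
carry_out --pt "0 0.9 0 0" --pt "0 0.9 0 0" --pt "0 0.9 0 0" --pt "0 0.9 0 0" --pt "0 0.6 0 0" --pt "0 0.1 0 0" --pt "0 0 0.5 0" --pt "0 0 0.6 0" --pt "0 0 0.5 0" --pt "0 0 0.3 0" --pt "0 0 0 0" --pt "0 0 0 0"

```text
time_s: 27.88
ee_pos: [0.5148, 0.1372, 0.0795]
tool_rot: [-3.141, -0.001, 2.975]
ft_force: [-0.1, -1.3, -1.7]
width: 0.0414
grasp_force: 30.0
```

```bash
python3 -c "
from h import *
go(.5138,.1375,-.165,.032)"
```

```text
t 27.8833 pos [0.5148 0.1372 0.0795] yaw 2.975 q [ 0.15  0.54  1.72 -0.    0.88 -1.26] w 0.0414
units along present tool x,y,z: [0.036 0.005 1.582] turn -0.01
```

Call:
carry_out --pt "0 0 0.3 0" --pt "0 0 0.5 0" --pt "0 0 0.4 0" --pt "0 0 0.2 0" --pt "0 0 0.1 0" --pt "0 0 0.08 0" --pt "0 0 0 0" --pt "0 0 0 0"

```text
time_s: 28.55
ee_pos: [0.5155, 0.1374, 0.0326]
tool_rot: [3.141, 0.001, 2.975]
ft_force: [0.2, -0.0, -1.7]
width: 0.0418
grasp_force: 30.0
```

Call:
carry_out --pt "0 0 0 0" --pt "0 0 0 0" --pt "0 0 0 0" --pt "0 0 0 0" --pt "0 0 -0.2 0" --pt "0 0 -0.6 0" --pt "0 0 -0.8 0" --pt "0 0 -0.8 0" --pt "0 0 -0.8 0" --pt "0 0 -0.8 0" --pt "0 0 -0.5 0" --pt "0 0 0 0" --fingers 0.29

```text
time_s: 29.55
ee_pos: [0.5167, 0.1376, 0.1707]
tool_rot: [3.14, 0.005, 2.975]
ft_force: [0.1, 1.5, 1.2]
width: 0.0648
grasp_force: 0.0
```

Call:
carry_out --pt "0 -0.9 0 0" --pt "0 -0.9 0 0" --pt "0 -0.9 0 0" --pt "0 -0.9 0 0" --pt "0 -0.9 0 0" --pt "0 -0.9 0 0" --pt "0 -0.9 0 0" --pt "0 -0.9 0 0" --pt "0 -0.9 0 0" --pt "0 0 0 0" --pt "0 0 0 0"

```text
time_s: 30.47
ee_pos: [0.4743, -0.1032, 0.1668]
tool_rot: [3.141, -0.001, 2.972]
ft_force: [-0.1, 0.1, -0.4]
width: 0.0646
grasp_force: 0.0
```

```bash
python3 -c "
from h import *
import cv2
im=manip.capture('top')[:,:,::-1]
a=cv2.resize(im[100:235,120:235],None,fx=4,fy=4,interpolation=cv2.INTER_CUBIC)
im=manip.capture('scene')[:,:,::-1]
b=cv2.resize(im[110:225,270:405],(340,290),interpolation=cv2.INTER_CUBIC)
b=cv2.copyMakeBorder(b,0,250,0,0,cv2.BORDER_CONSTANT)
cv2.imwrite('pics/a4.png',np.hstack([a,b]))"
```

```text
(no output)
```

View pics/a4.png

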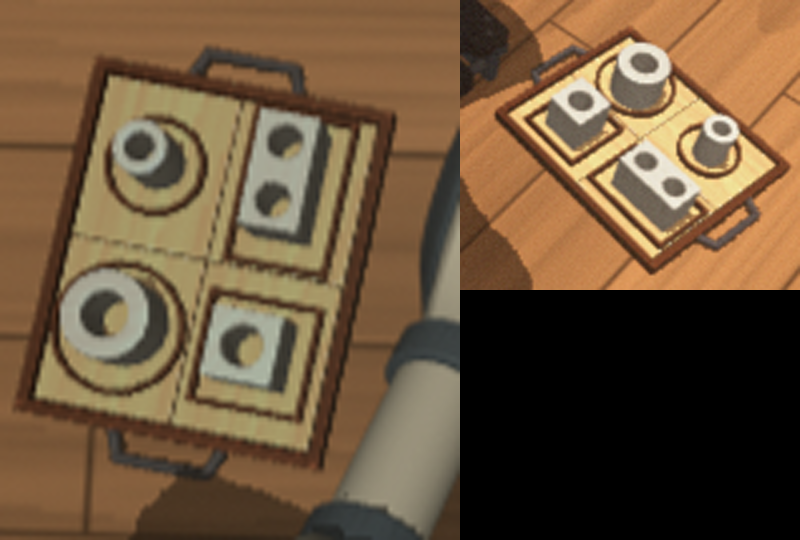

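```bash
python3 -c "
from h import *
for n,u,v,x,y in(('obl',280,172,.6165,.1203),('sq',242,346,.5138,.1375),('small',141,148,.63,.205),('large',104,315,.5273,.2218)):
    p=w(120+u/4-.4,100+v/4-.4,.053);print(n,p.round(4),(p[:2]-[x,y]).round(4))"
```

```text
obl [0.618  0.1202 0.053 ] [ 0.0015 -0.0001]
sq [0.5134 0.1379 0.053 ] [-0.0004  0.0004]
small [0.6307 0.2039 0.053 ] [ 0.0007 -0.0011]
large [0.5298 0.2203 0.053 ] [ 0.0025 -0.0015]
```

All four parts stand upright and flat within 3 mm of their well centres, so I'm handing the job in.

```bash
python3 -c "
from rig import manip
print(manip.close_job())"
```

```text
the job is handed in; nothing more can be done
None
```

All four bored fittings stand in their matching wells, each within about 3 mm of the well's centre; both plugs were left where they stood, and the job was handed in at about 31 s of the 96 s allowed (no verdict came back).

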